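# Feel along a curved test bar for burrs

## Task

With the fingers closed, feel along the sprung curved test bar for burrs: come straight down onto the punch mark nearest the round load cell until the bar just gives, and draw the fingertips along the row of marks to the last one, by the square clamp block. Keep a light touch the whole way, never lifting off nor pushing the bar down by as much as a centimetre, then lift straight off and leave it free. Do not grip or pull the bar, and leave the loose nut, pin, screwdriver and jar alone.

Things in the scene. Friction and masses are not known exactly. Their poses are not given: they have to be found in the camera images.
- rig: fixed test rig on the table, any yaw: dark bed plate 180 x 330 x 14 mm (centre 15 mm to -x of the origin, long side along y), a round steel load cell 64 mm across (centre x -56, y +122 mm) and a square grey clamp block 54 x 54 mm (x -56, y -122 mm), both 90 mm tall. A curved bar runs between them. Origin on the table, z up
- bar (a joint): curved aluminium bar 24 mm wide, 8 mm thick, flat top 75 mm above the table; centre line of radius 130 mm about arc_center, bulging to the rig's +x. It floats on springs in the holders: pressed anywhere it sinks level. Value: m pushed down, 0 at rest, negative pulled up, stops at 0.014 and -0.010; 0.9 N per mm; 0.001 to 0.009 is a light touch
- mark1 (a point): the first of five dark round punch marks 10 mm across on the bar's top, in the middle of its width, 20 degrees (45 mm) apart along the arc; this is the one nearest the round load cell. The point lies on the bar's top and moves with it
- mark2 (a point): the second of five dark round punch marks 10 mm across on the bar's top, in the middle of its width, 20 degrees (45 mm) apart along the arc. The point lies on the bar's top and moves with it
- mark3 (a point): the third of five dark round punch marks 10 mm across on the bar's top, in the middle of its width, 20 degrees (45 mm) apart along the arc. The point lies on the bar's top and moves with it
- mark4 (a point): the fourth of five dark round punch marks 10 mm across on the bar's top, in the middle of its width, 20 degrees (45 mm) apart along the arc. The point lies on the bar's top and moves with it
- mark5 (a point): the fifth of five dark round punch marks 10 mm across on the bar's top, in the middle of its width, 20 degrees (45 mm) apart along the arc; this is the one nearest the square clamp block. The point lies on the bar's top and moves with it
- arc_center (a point): centre of curvature of the bar, an empty point in the air level with the bar's top at rest (75 mm above the table), 100 mm to -x of the rig's origin
- nut: loose steel nut block 26 x 30 x 16 mm with a hole, on the bed plate inside the curve; origin under its centre. Leave alone
- pin: loose upright steel pin 14 mm across, 40 mm tall, on the bed plate inside the curve; origin under its foot. Leave alone
- screwdriver: loose screwdriver 190 mm long lying on the table off to the robot's right, handle to its -x. Leave alone
- jar: loose jar 56 mm across, 70 mm tall, on the table off to the robot's left; origin under its foot. Leave alone

How it is judged:
On the way, in this order (a step that is already met when the one before it is completed fails the run):
1. fingertips on the first mark from the load cell, the bar lightly pressed (horizontal distance between the grasp point and mark1 below 0.013 m and value of joint bar above 0.0006 m and contact force between the fingers and rig above 0.2 N), for 0.04 s.
2. fingertips on the second mark from the load cell, the bar lightly pressed (horizontal distance between the grasp point and mark2 below 0.013 m and value of joint bar above 0.0006 m and contact force between the fingers and rig above 0.2 N), for 0.04 s.
3. fingertips on the third mark from the load cell, the bar lightly pressed (horizontal distance between the grasp point and mark3 below 0.013 m and value of joint bar above 0.0006 m and contact force between the fingers and rig above 0.2 N), for 0.04 s.
4. fingertips on the fourth mark from the load cell, the bar lightly pressed (horizontal distance between the grasp point and mark4 below 0.013 m and value of joint bar above 0.0006 m and contact force between the fingers and rig above 0.2 N), for 0.04 s.
5. fingertips on the fifth mark from the load cell, the bar lightly pressed (horizontal distance between the grasp point and mark5 below 0.013 m and value of joint bar above 0.0006 m and contact force between the fingers and rig above 0.2 N), for 0.04 s.
At the end, for the whole second after the job is handed in: All five marks were touched in order, from the load cell to the clamp (tool point within 13 mm of each, bar pressed at least 0.6 mm); the bar is back at rest within 0.6 mm, and the nut, pin, screwdriver and jar are within 10 mm of where they were (value of joint bar between -0.0006 and 0.0006 m and distance of each of nut, pin, screwdriver, jar from where it was at the start of the episode below 0.01 m).
It fails at once if the bar is pressed more than 10 mm down or pulled more than 3 mm up (value of joint bar above 0.01 m or value of joint bar below -0.003 m).
It fails at once if the robot pushes on the rig with more than 20 N (contact force between any of the arm, the fingers and rig above 20 N).
It fails at once if the fingers reach down beside the bar (tool point under 8 mm above its top) and touch it, as when gripping it (contact force between the fingers and rig above 0.3 N and z of the grasp point in the frame of mark3 below 0.008 m).
It fails at once if the fingertips are close above the middle of the bar (more than 18 mm inside the end marks, tool point under 35 mm above the bar) without touching it (value of joint bar below 0.0002 m and z of the grasp point in the frame of rig below 0.11 m and y of the grasp point in the frame of rig between -0.0655624 and 0.0655624 m and x of the grasp point in the frame of rig above 0 m and horizontal distance between the grasp point and arc_center between 0.117 and 0.143 m).
It fails at once if the nut, pin, screwdriver or jar is moved more than 10 mm or lifted (distance of any of nut, pin, screwdriver, jar from where it was at the start of the episode above 0.01 m).
It also fails if it takes over 46 s, if anything falls off the work surface, if the arm or the gripper's body presses on something with over 40 N, if the wrist force passes 120 N, or if a joint passes its speed limit or range.

## Robot

A 6-joint arm with a two-finger parallel gripper is mounted at the origin on the work surface. World frame = base frame: x ahead of the robot, y to its left, z up, the work surface at z = 0. Lengths are in m, angles in rad, forces in N, time in s.
With the tool pointing down it reaches from about 0.25 to 0.775 m from the base axis. Payload 8.9 kg.
Tool frame: the origin (TCP) lies between the finger pads, 19 mm behind the fingertips; this is the grasp point; z points along the fingers, y is the line along which they close (so a half turn about z gives the same grasp; the last joint's range is limited). The gripper opens to 85 mm and grips with 20 to 120 N. Pads are 22 mm wide; open, the fingers measure 114 mm over their backs; the gripper's body (76 mm by 85 mm) begins 54 mm behind the grasp point. The pads swing forward as they close: fully open they stand 13 mm farther back than shut.
Start: joints at [-1.268, 0.291, -0.153, 1.127, 0, 1.431], TCP at [0.224, -0.475, 0.25] pointing down, gripper open.
Joint ranges: [-2.52, 2.52], [-0.91, 1.74], [-1.3, 1.37], [-1.96, 2.02], [-1.52, 1.47], [-3.14, 3.14]. Speed limits (rad/s): [2.22, 2.22, 2.79, 3.14, 3.14, 3.14].

## Interface

Orientations are given as [roll, pitch, yaw] about the fixed x, y, z axes, in that order (R = Rz(yaw) Ry(pitch) Rx(roll)).
In Python, from workcell import * gives the robot as it stands.
- The arm moves only by the tool apply_moves, never from a script. Its argument "commands" is a list that holds one entry, the list of rows, each a list of 7 numbers: the shift along the tool's x, y, z scaled (see below), then the turn, a rotation vector about the tool's x, y, z scaled (see below), then the opening, from -1 (shut) to 1 (fully open). A call has 1 to 12 rows; each row shifts and turns the commanded pose from where the row before left it, along the tool's axes as they then stand; what a row does not reach is not made up. The controller multiplies each number of a shift by 0.4 m and each number of a turn by 45 degrees. A row lasts 1/12 s, in which the tool goes at most 41.7 mm and 7.16 degrees, less where a joint would pass 70% of its speed; a pose out of reach is approached as far as the arm can. A call with a number of a shift or a turn outside -1 to 1 is refused whole. A call with a gripper value outside its range is refused whole. The fingers move at their own pace and stop on an object; "grip_force" is the grip in N (left out, the last holds). Time passes only in rows, so rows that do not move let the fingers close. It gives the time, the measured TCP pose, the force, the opening and the grip force at its end, in the units of the state.
- read_state(): the state, without advancing time (a new reading comes with each control period).
- grab_frame(name): name is "side" or "top"; returns the picture (384x512x3 uint8, red, green, blue); there is no depth.
- camera_info(name): a dict with "camera_matrix" (3x3 intrinsics, pixels), "distortion" ([k1, k2, p1, p2, k3] as OpenCV has them; the pictures are not rectified), "position" and "rotation" of the camera in the world. Camera axes: x right, y down, z forward; pixel columns grow to the right and rows downward; lengths in m; the calibration is good to about 2 mm. A picture is of the moment at which its call begins. camera_info takes no time and is no camera call.
- hand_in(): hands the job in; it is judged then, once.
The state is a dict: "time": time; "joint_pos": joint angles; "qd": joint speeds; "joint_efforts": joint torques, N m; "position": TCP position; "ee_rot": TCP orientation; "force": force on the tool from outside, world axes, zero at the start; "ft_torque": the same for the moment, N m; "width": finger opening in m; "finger_force": force on a finger pad.
Only numpy, scipy, OpenCV 4.12 (cv2) and the standard library are available. Lean on these libraries where they do the work, as an engineer would, in place of code of your own. Each camera call takes 0.05 s, during which the arm holds its last target. There are 200 camera calls.

## Working session

There is one attempt and no reset: what is moved stays moved. The work goes in short steps, Python scripts to look and compute and a tool call to move; the robot and the scene stay as the last step left them, time stands still between calls to the robot, and variables do not carry over. Pictures are saved under pics/ and viewed, at most 10 in all, crops included, and the job is handed in when it is done.

Besides the shell and the picture viewer there is one more tool, called after "Emit:" by a JSON object that holds its "op" and its "data", one argument or row to a line. apply_moves: Moves the arm, as the interface text tells. Shifts and turns lie within -1 to 1; 1 stands for 0.4 m of shift or 45 degrees of turn. Its arguments: {"type":"object","properties":{"commands":{"type":"array"},"grip_force":{"type":"number"}},"required":["commands"]}

```bash
mkdir -p pics
python3 - <<'E'
from workcell import *
import cv2
for n in ("side","top"):
    cv2.imwrite(f"pics/{n}0.png",grab_frame(n)[:,:,::-1])
    print(n,camera_info(n))
s=read_state();print(s)
E
```

```text
side {'camera_matrix': array([[473.42832393,   0.        , 257.22518849],
       [  0.        , 473.42832393, 190.56028362],
       [  0.        ,   0.        ,   1.        ]]), 'distortion': array([-0.1277013,  0.       ,  0.       ,  0.       ,  0.       ]), 'position': array([0.31623367, 1.15121007, 0.72718409]), 'rotation': array([-2.07675109,  0.01270066, -2.97827647])}
top {'camera_matrix': array([[448.82322294,   0.        , 258.48602182],
       [  0.        , 448.82322294, 192.00217828],
       [  0.        ,   0.        ,   1.        ]]), 'distortion': array([0.06159942, 0.        , 0.        , 0.        , 0.        ]), 'position': array([0.43150644, 0.01653632, 1.41193071]), 'rotation': array([-3.0603509 , -0.01947091, -1.56471929])}
{'time': 0.1, 'joint_pos': array([-1.26828896e+00,  2.91255678e-01, -1.54025662e-01,  1.12671316e+00,
       -2.42377705e-05,  1.43147482e+00]), 'qd': array([-0.00084734, -0.00160177,  0.00078385,  0.00036509, -0.00116598,
        0.00111341]), 'joint_efforts': array([ 2.43609276e-03, -5.37977672e+01,  3.31918252e+01,  9.28918307e-03,
       -2.15625168e-04, -9.29423408e-06]), 'position': array([ 0.22436274, -0.47423781,  0.24948264]), 'ee_rot': array([-3.14040273e+00, -1.42388547e-04,  4.41828805e-01]), 'force': array([ 0.60362845, -0.44922178, -0.38204153]), 'ft_torque': array([0.05232964, 0.01678287, 0.04131588]), 'finger_force': 0.0, 'width': 0.08558245256926349}
```

View pics/top0.png

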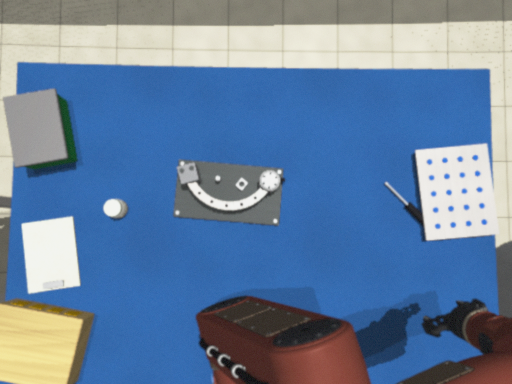

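View pics/side0.png

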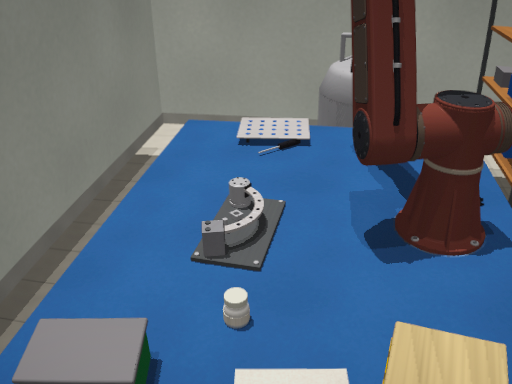

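The top view shows the load cell at (270,180), the clamp at (188,173) and the bar bulging toward the robot. The jar is at (115,208), with the nut and pin inside the curve. I'll crop both views to find the marks.

```bash
cat > h.py <<'E'
import numpy as np, cv2
from scipy.spatial.transform import Rotation as R
from workcell import *
def ray(n,uv):
    c=camera_info(n); rot=R.from_euler('xyz',c['rotation']).as_matrix()
    p=cv2.undistortPoints(np.array(uv,float).reshape(-1,1,2),c['camera_matrix'],c['distortion']).reshape(-1,2)
    return c['position'],np.c_[p,np.ones(len(p))]@rot.T
def onplane(n,uv,z):
    o,d=ray(n,uv); return o+d*((z-o[2])/d[:,2])[:,None]
def two(a,b):
    (o1,d1),(o2,d2)=ray("top",a),ray("side",b); out=[]
    for x,y in zip(d1,d2):
        t=np.linalg.lstsq(np.c_[x,-y],o2-o1,rcond=None)[0]; out.append((o1+t[0]*x+o2+t[1]*y)/2)
    return np.array(out)
def dark(g,uv,w=3):  # centroid of darkness round a seed
    u,v=map(int,np.round(uv)); p=g[v-w:v+w+1,u-w:u+w+1].astype(float)
    k=np.clip(np.percentile(p,70)-p,0,None); Y,X=np.mgrid[v-w:v+w+1,u-w:u+w+1]
    return (k*X).sum()/k.sum(),(k*Y).sum()/k.sum()
E
python3 - <<'E'
from h import *
a=cv2.imread('pics/top0.png')[150:235,165:295]; b=cv2.imread('pics/side0.png')[170:270,190:290]
cv2.imwrite('pics/c1.png',cv2.resize(a,None,fx=6,fy=6,interpolation=cv2.INTER_CUBIC))
cv2.imwrite('pics/c2.png',cv2.resize(b,None,fx=6,fy=6,interpolation=cv2.INTER_CUBIC))
E
```

```text
(no output)
```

View pics/c1.png

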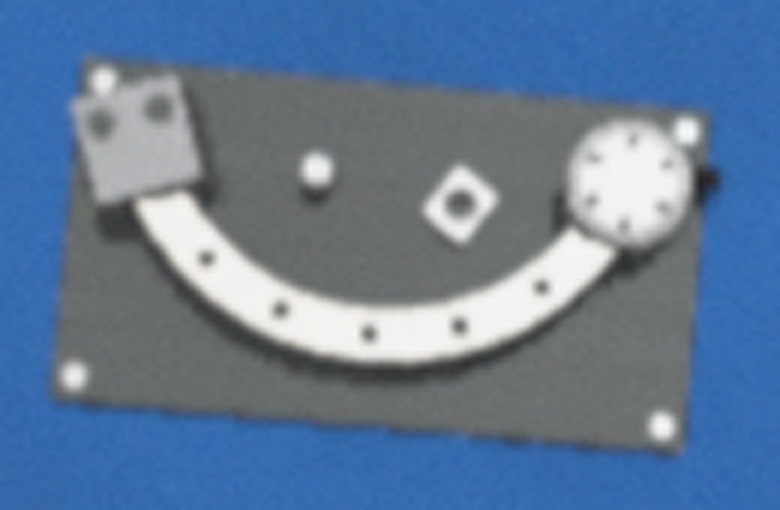

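View pics/c2.png

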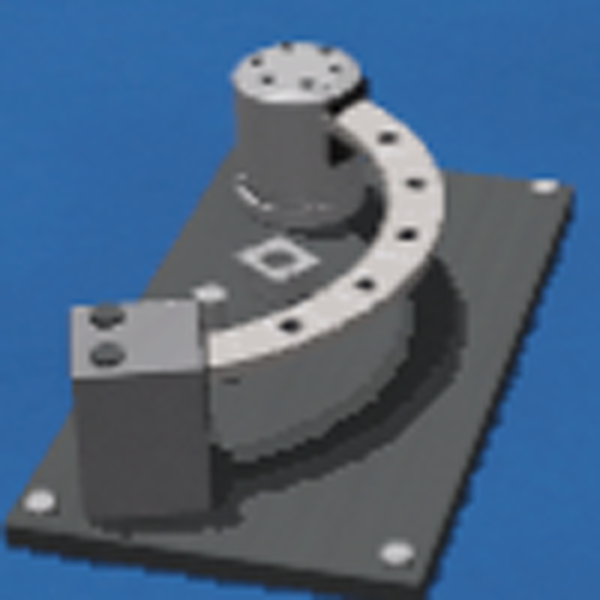

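In the top crop the marks run from (541,287) by the load cell to (206,258) by the clamp. In the side crop they run from (388,137) to (290,326). Next I'll triangulate them and fit the known layout.

Run:
```python
from h import *
np.set_printoptions(precision=4,suppress=True)
gt=cv2.imread('pics/top0.png',0); gs=cv2.imread('pics/side0.png',0)
T=np.array([(541,287),(459,326),(369,333),(280,310),(206,258)])/6+[164.6,149.6]
S=np.array([(388,137),(414,184),(407,234),(366,285),(290,326)])/6+[189.6,169.6]
Tc=[dark(gt,p,2) for p in T]; Sc=[dark(gs,p,2) for p in S]
print(np.abs(Tc-T).max(),np.abs(Sc-S).max())
X=two(Tc,Sc); print("tri",X)
pt=onplane("top",Tc,.075); ps=onplane("side",Sc,.075); print("top",pt[:,:2],"side",ps[:,:2])
th=np.radians([40,20,0,-20,-40]); N=np.c_[-.1+.13*np.cos(th),.13*np.sin(th)]
for nm,P in(("tri",X),("top",pt),("side",ps)):
    P=P[:,:2]; a=N-N.mean(0); b=P-P.mean(0); H=a.T@b; ang=np.arctan2(H[0,1]-H[1,0],H[0,0]+H[1,1])
    M=R.from_euler('z',ang).as_matrix()[:2,:2]; t=P.mean(0)-M@N.mean(0)
    F=N@M.T+t; print(nm,np.degrees(ang),"origin",t,"ac",M@[-.1,0]+t,"res mm",1e3*np.linalg.norm(F-P,axis=1)); print(F)
```

```text
0.10342718548977814 0.2001717721156524
tri [[0.5234 0.002  0.0746]
 [0.5037 0.0427 0.0743]
 [0.5    0.0875 0.0742]
 [0.5112 0.1314 0.0742]
 [0.5367 0.1684 0.0746]]
top [[0.5243 0.0021]
 [0.5045 0.0428]
 [0.5005 0.0875]
 [0.5121 0.1314]
 [0.5374 0.1685]] side [[0.5224 0.0028]
 [0.5027 0.0439]
 [0.4992 0.0887]
 [0.51   0.1325]
 [0.5359 0.169 ]]
tri 175.39036466370928 origin [0.5297 0.0852] ac [0.6294 0.0772] res mm [0.1529 0.2819 0.2714 0.071  0.1101]
[[0.5234 0.0019]
 [0.504  0.0427]
 [0.4998 0.0876]
 [0.5112 0.1313]
 [0.5368 0.1685]]
top 175.42726851096947 origin [0.5304 0.0853] ac [0.6301 0.0773] res mm [0.2288 0.291  0.1515 0.2466 0.1501]
[[0.5242 0.002 ]
 [0.5048 0.0427]
 [0.5005 0.0877]
 [0.5119 0.1314]
 [0.5375 0.1686]]
side 175.31128997265606 origin [0.5287 0.0862] ac [0.6284 0.078 ] res mm [0.1462 0.3208 0.4506 0.3063 0.4124]
[[0.5223 0.0029]
 [0.503  0.0437]
 [0.4988 0.0886]
 [0.5103 0.1323]
 [0.5359 0.1694]]
```

Emit:
{"op": "apply_moves", "data": {
  "commands": [
    [[0,0,0,0,0,-0.1437,-1],[0,0,0,0,0,-0.1437,-1],[0,0,0,0,0,-0.1437,-1],[0,0,0,0,0,-0.1437,-1],[0,0,0,0,0,-0.1437,-1],[0,0,0,0,0,-0.1437,-1],[0,0,0,0,0,-0.1437,-1],[0,0,0,0,0,-0.1437,-1],[0,0,0,0,0,-0.1437,-1],[0,0,0,0,0,-0.1437,-1],[0,0,0,0,0,0,-1],[0,0,0,0,0,0,-1]]
  ],
  "grip_force": 20
}}

```text
time: 1.1
position: [0.2244, -0.4744, 0.2498]
ee_rot: [-3.141, -0.001, 1.567]
force: [-0.5, 0.6, 0.2]
width: -0.0001
finger_force: 0.0
```

Emit:
{"op": "apply_moves", "data": {
  "commands": [
    [[0.0496,0.0311,0,0,0,0,-1],[0.0496,0.0311,0,0,0,0,-1],[0.0496,0.0311,0,0,0,0,-1],[0.0496,0.0311,0,0,0,0,-1],[0.0496,0.0311,0,0,0,0,-1],[0.0496,0.0311,0,0,0,0,-1],[0.0496,0.0311,0,0,0,0,-1],[0.0496,0.0311,0,0,0,0,-1],[0.0496,0.0311,0,0,0,0,-1],[0.0496,0.0311,0,0,0,0,-1],[0.0496,0.0311,0,0,0,0,-1],[0.0496,0.0311,0,0,0,0,-1]]
  ]
}}

```text
time: 2.1
position: [0.3743, -0.2355, 0.25]
ee_rot: [3.142, -0.0, 1.566]
force: [-0.2, -1.4, -1.0]
width: -0.0002
finger_force: 0.0
```

Emit:
{"op": "apply_moves", "data": {
  "commands": [
    [[0.0496,0.0311,0,0,0,0,-1],[0.0496,0.0311,0,0,0,0,-1],[0.0496,0.0311,0,0,0,0,-1],[0.0496,0.0311,0,0,0,0,-1],[0.0496,0.0311,0,0,0,0,-1],[0.0496,0.0311,0,0,0,0,-1],[0.0496,0.0311,0,0,0,0,-1],[0.0496,0.0311,0,0,0,0,-1],[0.0496,0.0311,0,0,0,0,-1],[0.0496,0.0311,0,0,0,0,-1],[0,0,0,0,0,0,-1],[0,0,0,0,0,0,-1]]
  ]
}}

```text
time: 3.1
position: [0.4985, -0.0374, 0.2497]
ee_rot: [-3.141, -0.0, 1.569]
force: [0.2, 0.4, -0.9]
width: -0.0001
finger_force: 0.0
```

Emit:
{"op": "apply_moves", "data": {
  "commands": [
    [[0.0328,0.0208,0,0,0,0,-1],[0.0328,0.0208,0,0,0,0,-1],[0.0328,0.0208,0,0,0,0,-1],[0,0,0.05,0,0,0,-1],[0,0,0.05,0,0,0,-1],[0,0,0.05,0,0,0,-1],[0,0,0.05,0,0,0,-1],[0,0,0.05,0,0,0,-1],[0,0,0.05,0,0,0,-1],[0,0,0.025,0,0,0,-1],[0,0,0,0,0,0,-1],[0,0,0,0,0,0,-1]]
  ]
}}

```text
time: 4.1
position: [0.5231, 0.0007, 0.1202]
ee_rot: [-3.141, 0.0, 1.569]
force: [0.5, -0.3, -0.7]
width: -0.0003
finger_force: 0.0
```

Run:
```python
from h import *
a=grab_frame("side")[:,:,::-1]; t=grab_frame("top")[:,:,::-1]; cv2.imwrite('pics/s1.png',a)
f=lambda i,v,u:cv2.resize(i[v:v+95,u:u+95],None,fx=4,fy=4,interpolation=cv2.INTER_CUBIC)
cv2.imwrite('pics/c3.png',np.hstack([f(a,150,200),f(t,150,200)]))
s=read_state(); print(s['position'],s['ee_rot'],s['force'])
```

```text
[0.52402863 0.00073823 0.12117774] [3.13992957e+00 2.94691524e-04 1.56952755e+00] [0.92377586 0.55879823 0.42180214]
```

View pics/c3.png

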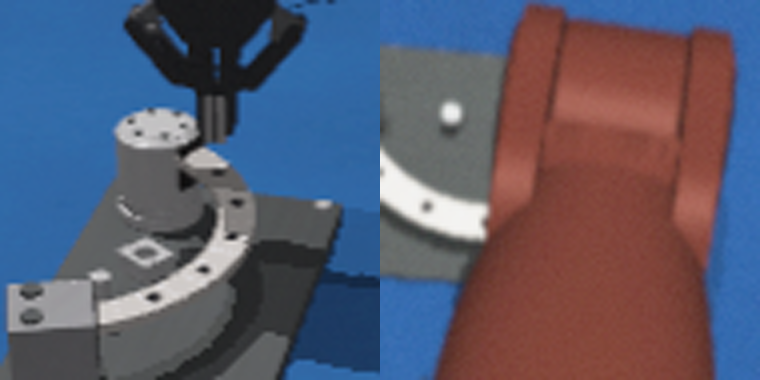

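The side view shows the closed fingertips right above mark 1, clear of the load cell. Pressing down gently now.

Emit:
{"op": "apply_moves", "data": {
  "commands": [
    [[0.003,0,0.0113,0,0,0,-1],[0,0,0.0113,0,0,0,-1],[0,0,0.0113,0,0,0,-1],[0,0,0.0113,0,0,0,-1],[0,0,0.0113,0,0,0,-1],[0,0,0.0075,0,0,0,-1],[0,0,0.004,0,0,0,-1],[0,0,0.003,0,0,0,-1],[0,0,0.0025,0,0,0,-1],[0,0,0.0025,0,0,0,-1],[0,0,0,0,0,0,-1],[0,0,0,0,0,0,-1]]
  ]
}}

```text
time: 5.2
position: [0.523, 0.0024, 0.0897]
ee_rot: [-3.141, -0.0, 1.57]
force: [-2.3, 0.8, 3.9]
width: 0.0002
finger_force: 1.8
```

Run:
```python
from h import *
F=[];P=[];im=[]
for i in range(8):
    im.append(grab_frame("side").astype(float)); s=read_state(); F.append(s['force']);P.append(s['position'])
print(np.mean(F,0),np.std(F,0),np.mean(P,0),np.std(P,0),s['time'])
a=cv2.imread('pics/side0.png',0); b=cv2.cvtColor(np.mean(im,0).astype(np.uint8),cv2.COLOR_RGB2GRAY)
S=np.array([(407,234),(366,285),(290,326)])/6+[189.6,169.6]
for p in S: print(dark(a,p,2),dark(b,p,2))
o=np.array([[.4998,.0876,z] for z in(.0742,.0702)]); c=camera_info("side"); Rm=R.from_euler('xyz',c['rotation']).as_matrix()
q=cv2.projectPoints(((o-c['position'])@Rm)[:,None],np.zeros(3),np.zeros(3),c['camera_matrix'],c['distortion'])[0]; print(q[:,0])
```

```text
[-2.78573274  0.64454361  3.65200654] [0.56490731 0.49205151 0.38671229] [0.52322059 0.00236389 0.08967971] [6.39880627e-05 1.61485449e-05 3.15424988e-05] 5.6
(np.float64(257.3968824940048), np.float64(208.61390887290167)) (np.float64(257.89253731343285), np.float64(209.71044776119402))
(np.float64(250.52879581151834), np.float64(216.9934554973822)) (np.float64(250.37800687285224), np.float64(218.17754868270333))
(np.float64(237.93939393939394), np.float64(223.83382209188662)) (np.float64(237.72393162393163), np.float64(224.6051282051282))
[[257.26410745 208.6372462 ]
 [257.28309256 209.92064601]]
```

The press is about 4 mm, going by the force and the image shift. Drawing along the arc now.

Emit:
{"op": "apply_moves", "data": {
  "commands": [
    [[0.008,-0.0047,0,0,0,0,-1],[0.008,-0.0047,0,0,0,0,-1],[0.008,-0.0047,0,0,0,0,-1],[0.008,-0.0047,0,0,0,0,-1],[0.008,-0.0047,0,0,0,0,-1],[0.008,-0.0047,0,0,0,0,-1],[0.0088,-0.0033,0,0,0,0,-1],[0.0088,-0.0033,0,0,0,0,-1],[0.0088,-0.0033,0,0,0,0,-1],[0.0088,-0.0033,0,0,0,0,-1],[0.0088,-0.0033,0,0,0,0,-1],[0.0088,-0.0033,0,0,0,0,-1]]
  ]
}}

```text
time: 6.6
position: [0.504, 0.043, 0.0896]
ee_rot: [-3.142, 0.0, 1.57]
force: [0.3, -2.8, 2.8]
width: -0.0001
finger_force: 1.9
```

Emit:
{"op": "apply_moves", "data": {
  "commands": [
    [[0.0093,-0.0017,0,0,0,0,-1],[0.0093,-0.0017,0,0,0,0,-1],[0.0093,-0.0017,0,0,0,0,-1],[0.0093,-0.0017,0,0,0,0,-1],[0.0093,-0.0017,0,0,0,0,-1],[0.0093,-0.0017,0,0,0,0,-1],[0.0095,-0.0001,0,0,0,0,-1],[0.0095,-0.0001,0,0,0,0,-1],[0.0095,-0.0001,0,0,0,0,-1],[0.0095,-0.0001,0,0,0,0,-1],[0.0095,-0.0001,0,0,0,0,-1],[0.0095,-0.0001,0,0,0,0,-1]]
  ]
}}

```text
time: 7.6
position: [0.4998, 0.0882, 0.0896]
ee_rot: [-3.141, 0.0, 1.57]
force: [0.5, -3.4, 4.1]
width: -0.0
finger_force: 1.9
```

Emit:
{"op": "apply_moves", "data": {
  "commands": [
    [[0.0093,0.0016,0,0,0,0,-1],[0.0093,0.0016,0,0,0,0,-1],[0.0093,0.0016,0,0,0,0,-1],[0.0093,0.0016,0,0,0,0,-1],[0.0093,0.0016,0,0,0,0,-1],[0.0093,0.0016,0,0,0,0,-1],[0.0089,0.0032,0,0,0,0,-1],[0.0089,0.0032,0,0,0,0,-1],[0.0089,0.0032,0,0,0,0,-1],[0.0089,0.0032,0,0,0,0,-1],[0.0089,0.0032,0,0,0,0,-1],[0.0089,0.0032,0,0,0,0,-1]]
  ]
}}

```text
time: 8.6
position: [0.5114, 0.1318, 0.0896]
ee_rot: [-3.141, -0.0, 1.57]
force: [-2.1, -3.9, 3.8]
width: 0.0001
finger_force: 1.9
```

Emit:
{"op": "apply_moves", "data": {
  "commands": [
    [[0.0082,0.0047,0,0,0,0,-1],[0.0082,0.0047,0,0,0,0,-1],[0.0082,0.0047,0,0,0,0,-1],[0.0082,0.0047,0,0,0,0,-1],[0.0082,0.0047,0,0,0,0,-1],[0.0082,0.0047,0,0,0,0,-1],[0.0073,0.006,0,0,0,0,-1],[0.0073,0.006,0,0,0,0,-1],[0.0073,0.006,0,0,0,0,-1],[0.0073,0.006,0,0,0,0,-1],[0.0073,0.006,0,0,0,0,-1],[0.0073,0.006,0,0,0,0,-1]]
  ]
}}

```text
time: 9.6
position: [0.5373, 0.1689, 0.0896]
ee_rot: [-3.142, -0.0, 1.57]
force: [-1.9, -1.7, 2.9]
width: 0.0002
finger_force: 1.9
```

Emit:
{"op": "apply_moves", "data": {
  "commands": [
    [[0,0,0,0,0,0,-1],[0,0,0,0,0,0,-1],[0,0,0,0,0,0,-1]]
  ]
}}

```text
time: 9.85
position: [0.5377, 0.1693, 0.0899]
ee_rot: [3.14, -0.001, 1.571]
force: [1.0, 2.2, 3.6]
width: 0.0
finger_force: 1.8
```

Emit:
{"op": "apply_moves", "data": {
  "commands": [
    [[0,0,-0.004,0,0,0,-1],[0,0,-0.004,0,0,0,-1],[0,0,-0.004,0,0,0,-1],[0,0,-0.005,0,0,0,-1],[0,0,-0.01,0,0,0,-1],[0,0,-0.03,0,0,0,-1],[0,0,-0.05,0,0,0,-1],[0,0,-0.05,0,0,0,-1],[0,0,-0.05,0,0,0,-1],[0,0,-0.05,0,0,0,-1],[0,0,0,0,0,0,-1],[0,0,0,0,0,0,-1]]
  ]
}}

```text
time: 10.85
position: [0.5376, 0.1687, 0.1934]
ee_rot: [3.14, -0.0, 1.57]
force: [0.2, -0.4, -1.8]
width: 0.0001
finger_force: 0.0
```

Run:
```python
from h import *
b=cv2.cvtColor(np.mean([grab_frame("side").astype(float) for _ in range(4)],0).astype(np.uint8),cv2.COLOR_RGB2GRAY); a=cv2.imread('pics/side0.png',0)
for p in np.array([(414,184),(407,234),(366,285),(290,326)])/6+[189.6,169.6]: print(dark(a,p,2),dark(b,p,2))
s=read_state(); print(s['position'],s['force'],s['time'])
print(hand_in())
```

```text
(np.float64(258.8001717721157), np.float64(200.13312338963647)) (np.float64(258.7921219091432), np.float64(200.1351351351352))
(np.float64(257.3968824940048), np.float64(208.61390887290167)) (np.float64(257.40848806366046), np.float64(208.6127320954907))
(np.float64(250.52879581151834), np.float64(216.9934554973822)) (np.float64(250.5524781341108), np.float64(217.01749271137027))
(np.float64(237.93939393939394), np.float64(223.83382209188662)) (np.float64(237.8197022606139), np.float64(224.6364638853152))
[0.53633111 0.1684725  0.19134975] [ 0.55891848 -0.52154453  0.81351945] 11.05
the job is handed in; nothing more can be done
None
```

The fingertips were drawn over all five marks in order at about 4 mm of press, then lifted straight off. Marks 2–4 are back at their starting pixels; mark 5 still read 0.8 px low in the last check, which I didn't follow up. The job is handed in, but no verdict came back.

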